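# Sample canister from the light base to the lab jack, lidded

### The job

Swing the canister's folded wire handle up until it stands upright and lift the canister by it off the white light base; then set it down gently, upright, in the middle of the lab jack's plate, which stands at whatever height it was left at, so feel for it and do not drop the canister or ram it down. Then fold the handle back down to either side and put the blue lid squarely on, fully seated. Keep the canister upright all the way and leave the other things on the bench where they are.

Things in the scene. Friction and masses are not known exactly. Their poses are not given: they have to be found in the camera images.
- can: Open round steel sample canister with a blue band, outer diameter 90, height 95, wall 4 mm, about 0.4 to 0.8 kg, standing between three 10 mm high brass pins on the light base (3.5 mm play). Origin: centre of its underside; z up along its axis; y along the hinge axis of its handle. The handle's hinge axis runs through the two ears, 80 mm above the origin.
- can_hinge (a point): Point on the canister's axis and on the handle's hinge axis, 80 mm above the canister's underside.
- can_rim (a point): Centre of the canister's mouth (inner diameter 82 mm), 95 mm above its underside.
- bail (a joint): Angle of the wire handle (bail), in rad: 0 upright above the canister, positive folded towards the canister's -x, negative towards its +x; stops at +-1.35 (almost level). Stiff enough to stay where it is left. It starts folded at 0.95 to 1.3.
- bail_grip (a point): Middle of the handle's red grip sleeve (diameter 14, 60 mm long, along the canister's y), 85 mm from the hinge axis. The steel wire bow is 6 mm thick and 116 mm wide over all; with the handle upright the sleeve is 165 mm above the canister's underside.
- stand: Light base: white block 140 x 140 x 60 mm high with a black top and three brass pins round the canister, fixed to the bench. Origin: centre of its underside on the bench.
- jack: Lab jack: blue column on an aluminium foot carrying a square 150 x 150 mm plate with a grey mat, fixed to the bench. Origin: centre of its underside on the bench, right below the middle of the plate. The top of the plate is anywhere from 55 to 95 mm above the bench: it is not measured. The plate does not give under the load.
- lid: Lid of the canister, lying on the bench with its knob up: plug below (diameter 72, 8 mm deep), blue flange (diameter 94, 6 mm thick) and black knob (diameter 24, 34 mm tall, top 48 mm above the origin), 0.12 kg. Origin: centre of the plug's underside; z up. Seated, its origin is 87 mm above the canister's origin, on the same axis.
- lid_knob (a point): Point in the lid's knob, on its axis, 36 mm above the lid's origin: where to grip it.
- wash_bottle: White wash bottle with green cap, diameter 60, 160 mm tall; bystander. Origin: centre of underside.
- beaker: Empty glass beaker, diameter 76, 90 mm tall; bystander. Origin: centre of underside.
- phone: Phone lying flat, 150 x 74 x 10 mm; bystander. Origin: centre of underside, x along its length.
- dishes: Two stacked sample dishes, diameter 90, 26 mm tall in all; bystander. Origin: centre of underside.
- jar: Amber jar with black cap, diameter 70, 85 mm tall; bystander. Origin: centre of underside.
Mind the look-alikes: they are no part of the job. What is meant by the can is not orange, and is the smaller of those in its own colour.

How it is judged:
On the way, in this order (a step that is already met when the one before it is completed fails the run):
1. the canister hangs by its raised handle, clear of the light base, without its lid (z of can in the frame of stand above 0.075 m and contact force between can and stand below 0.1 N and value of joint bail between -0.6 and 0.6 rad and contact force between the fingers and can above 1 N and horizontal distance between can and lid above 0.06 m), for 0.2 s.
2. the canister stands upright on the jack's plate, still without its lid (horizontal distance between can and jack below 0.028 m and contact force between can and jack above 2 N and angle between can's own z axis and vertical below 0.08 rad and horizontal distance between can and lid above 0.06 m), for 0.1 s.
3. the handle is folded down to one side (horizontal distance between can and jack below 0.028 m and contact force between can and jack above 2 N and angle between can's own z axis and vertical below 0.08 rad and (value of joint bail above 0.9 rad or value of joint bail below -0.9 rad)), for 0.1 s.
At the end, for the whole second after the job is handed in: Canister at rest, upright (0.08 rad) on the jack's plate, axis within 28 mm of its middle; handle folded to either side, at least 0.9 rad from upright; lid seated, knob up and level (0.08 rad), within 8 mm of the canister's axis and 4 mm of its seated height (all of step 3 and linear speed of each of can, lid below 0.02 m/s and horizontal distance between lid and can below 0.008 m and z of lid in the frame of can between 0.083 and 0.091 m and angle between lid's own z axis and vertical below 0.08 rad); the robot touches nothing.
It fails at once if the canister is tipped by more than 0.5 rad (angle between can's own z axis and vertical above 0.5 rad).
It fails at once if the canister is dropped (faster than 0.3 m/s while not held, a fall of about 5 mm) (contact force between the fingers and can below 0.05 N and linear speed of can above 0.3 m/s).
It fails at once if the canister is rammed down on the jack (more than 60 N) (contact force between can and jack above 60 N and horizontal distance between can and lid above 0.06 m).
It fails at once if a bystander is moved by more than 40 mm (distance of any of wash_bottle, beaker, phone, dishes, jar from where it was at the start of the episode above 0.04 m).
It also fails if it takes over 67 s, if anything falls off the work surface, if the arm or the gripper's body presses on something with over 40 N, if the wrist force passes 120 N, or if a joint passes its speed limit or range.

### The arm

A 7-joint arm with a two-finger parallel gripper is mounted at the origin on the work surface. World frame = base frame: x ahead of the robot, y to its left, z up, the work surface at z = 0. Lengths are in m, angles in rad, forces in N, time in s.
With the tool pointing down it reaches from about 0.425 to 0.925 m from the base axis. Payload 6.8 kg.
Tool frame: the origin (TCP) lies midway between the tips of the shut fingers; the grasp point (between the pads) lies 19 mm behind it; x points along the fingers, y is the direction in which the jaws open and shut, and the axes are right-handed (so a half turn about x gives the same grasp; the last joint's range is limited). The gripper opens to 85 mm and grips with 20 to 120 N. Pads are 22 mm wide; open, the fingers measure 114 mm over their backs; the gripper's body (76 mm by 85 mm) begins 54 mm behind the grasp point. The pads swing forward as they close: fully open they stand 13 mm farther back than shut.
Start: joints at [1.138, 0.477, 0.022, 1.555, -0.011, 1.109, -0.083], TCP at [0.215, -0.64, 0.231] pointing down, gripper open.
Joint ranges: [-2.96, 2.96], [-0.34, 2.1], [-1.41, 1.46], [0.24, 2.44], [-1.37, 4.51], [0.17, 1.92], [-2.96, 2.96]. Speed limits (rad/s): [2.39, 2.39, 3.14, 3.14, 3.14, 3.14, 3.14].

### API

Orientations are given as a rotation vector (axis times angle).
In Python, from bench import r, viewer, nets gives the robot as it stands.
- The arm moves only by the shell command python3 -m pendant 'ROWS' [FORCE]. ROWS is JSON, one flat list of numbers, 5 for each row, row after row: the finger opening in mm, from 0 to 85.4, then the shift along the tool's x, y, z in mm, then the turn about the tool's x in rad. A call has 1 to 20 rows; each row shifts and turns the commanded pose from where the row before left it, along the tool's axes as they then stand; what a row does not reach is not made up. A row lasts 1/8 s, in which the tool goes at most 62.5 mm and 10.7 degrees, less where a joint would pass 70% of its speed; a pose out of reach is approached as far as the arm can. A call with a gripper value outside its range is refused whole. The fingers move at their own pace and stop on an object; FORCE is the grip in N (left out, the last holds). Time passes only in rows, so rows that do not move let the fingers close. It gives the time, the measured TCP pose, the force and the opening at its end, in the units of the state.
- r.get_obs(): the state, without advancing time (a new reading comes with each control period).
- viewer.grab_frame(name): name is "scene" or "top" or "wrist"; returns (picture, depth): 384x512x3 uint8, red, green, blue; 384x512 float32, m along the optical axis (not along the pixel's ray), 0 where there is no reading.
- viewer.calibration(name): a dict with "mtx" (3x3 intrinsics, pixels), "world_to_cam" (4x4, takes a point from world to camera coordinates). Camera axes: x right, y up, looking along -z (the intrinsics and any distortion apply to the point x, -y, -z); pixel columns grow to the right and rows downward; lengths in m; the calibration is good to about 2 mm. A picture is of the moment at which its call begins: read the wrist's pose just before it. calibration takes no time and is no camera call; for the wrist camera it gives the pose at the moment of the call.
- r.hand_in(): hands the job in, once; it reports no verdict.
Trained networks look in the newest picture that a camera, given by its name, has taken for a name from the list of things; names that differ only in an ending like _2 or _b are one class to them, and where a whole thing is asked for, a point or a joint stands for the part that bears it (a point fixed in the world has none). Each returns a list of dicts, best first, with "score" (0 to 1); they miss things now and then, are a little off and sometimes report something else, mostly with a low value. They report only what shows in the picture. A call takes as long as a camera call. They do not tell look-alikes from the thing itself.
- nets.look_for(name, camera): "location" ([x, y, z] in m, in world coordinates, good to about 4 mm: the middle of the surface that is visible of it).
- nets.silhouettes(name, camera): "mask" (384x512 bool, what is visible of it).
The state is a dict: "clock": time; "joints": joint angles; "qvel": joint speeds; "tau": joint torques, N m; "tcp_pos": TCP position; "orientation": TCP orientation; "contact_force": force on the tool from outside, world axes, zero at the start; "moment": the same for the moment, N m; "grip_width": finger opening in m.
Only numpy, scipy, OpenCV 4.12 (cv2) and the standard library are available. Lean on these libraries where they do the work, as an engineer would, in place of code of your own. Each camera call takes 0.05 s, during which the arm holds its last target. There are 200 camera calls.

## Working session

There is one attempt and no reset: what is moved stays moved. The work goes in short steps, Python scripts to look and compute and a shell command to move; the robot and the scene stay as the last step left them, time stands still between calls to the robot, and variables do not carry over. Pictures are saved under pics/ and viewed, about 8 in all and at most 12, crops included, and the job is handed in when it is done.

```bash
ls; mkdir -p pics
cat > h.py <<'E'
from bench import r, viewer, nets
import numpy as np, cv2
from scipy.spatial.transform import Rotation as R
def grab(n):
    p,d=viewer.grab_frame(n); return p,d,viewer.calibration(n)
def cloud(d,c):
    K=np.array(c["mtx"]);T=np.linalg.inv(np.array(c["world_to_cam"]))
    v,u=np.mgrid[:d.shape[0],:d.shape[1]]
    P=np.stack([(u-K[0,2])/K[0,0]*d,-(v-K[1,2])/K[1,1]*d,-d],-1)
    W=P@T[:3,:3].T+T[:3,3]; W[d==0]=np.nan
    return W
def proj(X,c):
    K=np.array(c["mtx"]);T=np.array(c["world_to_cam"]);p=T[:3,:3]@np.array(X)+T[:3,3]
    return np.array([K[0,0]*p[0]/-p[2]+K[0,2],K[1,1]*-p[1]/-p[2]+K[1,2]])
def state():
    o=r.get_obs();M=R.from_rotvec(o["orientation"]).as_matrix()
    print("t",round(o["clock"],2),"tcp",np.round(o["tcp_pos"],4),"F",np.round(o["contact_force"],1),"w",round(o["grip_width"],4));print(np.round(M,3),np.round(o["joints"],2)); return o,M
def save(n,p): cv2.imwrite(f"pics/{n}.png",cv2.cvtColor(p,cv2.COLOR_RGB2BGR))
E
python3 - <<'E'
from h import *
state()
ims=[]
for cam in ("scene","top"):
    p,d,c=grab(cam); ims.append(p); np.savez(f"{cam}.npz",p=p,d=d,mtx=c["mtx"],w=c["world_to_cam"])
    print(cam,{k:np.shape(v) for k,v in c.items()}, [ (k,v) for k,v in c.items() if k not in("mtx","world_to_cam")])
    for n in ("can","bail_grip","can_rim","stand","jack","lid","lid_knob","wash_bottle","beaker","phone","dishes","jar"):
        for q in nets.look_for(n,cam):
            if q["score"]>.3: print(n,round(q["score"],2),np.round(q["location"],3),proj(q["location"],c).astype(int))
save("a_scene",cv2.resize(ims[0],(800,600))); save("a_top",cv2.resize(ims[1],(800,600)))
E
```

```text
pics
t 0.0 tcp [ 0.2152 -0.6391  0.2303] F [-0.7 -0.   0.6] w 0.0856
[[-0.001  0.319 -0.948]
 [ 0.002 -0.948 -0.319]
 [-1.    -0.002  0.   ]] [ 1.14  0.48  0.02  1.56 -0.01  1.11 -0.08]
scene {'mtx': (3, 3), 'world_to_cam': (4, 4)} []
can 0.96 [ 0.329 -0.43   0.065] [128 194]
can 0.84 [ 0.498 -0.263  0.131] [176 208]
can 0.84 [ 0.269 -0.272  0.099] [173 171]
bail_grip 0.73 [ 0.263 -0.273  0.212] [168 143]
bail_grip 0.57 [ 0.423 -0.247  0.182] [178 179]
can_rim 0.76 [ 0.262 -0.268  0.098] [175 170]
can_rim 0.75 [ 0.331 -0.428  0.065] [129 194]
can_rim 0.65 [ 0.752 -0.285  0.064] [171 292]
stand 0.74 [ 0.541 -0.249  0.049] [183 236]
jack 0.9 [0.52  0.227 0.056] [330 213]
lid 0.66 [0.589 0.017 0.013] [271 245]
lid_knob 0.83 [0.592 0.014 0.017] [270 245]
wash_bottle 0.7 [ 0.798 -0.161  0.008] [221 312]
wash_bottle 0.69 [0.73  0.308 0.086] [382 254]
beaker 0.94 [0.76  0.112 0.056] [317 277]
phone 0.81 [ 0.796 -0.163  0.009] [220 312]
dishes 0.81 [ 0.462 -0.016  0.029] [254 215]
jar 0.8 [ 0.752 -0.282  0.063] [173 292]
jar 0.36 [ 0.428 -0.249  0.184] [178 179]
jar 0.33 [ 0.542 -0.253  0.05
[... 201 characters left out ...]
 0.62 [ 0.304 -0.426  0.17 ] [391 277]
bail_grip 0.61 [ 0.26  -0.267  0.218] [334 297]
can_rim 0.87 [ 0.3   -0.432  0.058] [377 273]
can_rim 0.64 [ 0.26  -0.27   0.078] [323 287]
can_rim 0.63 [ 0.483 -0.264  0.113] [325 207]
stand 0.72 [ 0.492 -0.223  0.058] [307 204]
jack 0.7 [0.491 0.238 0.061] [147 200]
lid 0.57 [0.579 0.021 0.012] [225 174]
lid_knob 0.94 [0.576 0.02  0.017] [225 175]
wash_bottle 0.7 [0.705 0.305 0.107] [123 122]
wash_bottle 0.41 [0.768 0.118 0.041] [194 109]
beaker 0.76 [0.771 0.12  0.043] [193 108]
beaker 0.49 [ 0.716 -0.275  0.081] [327 128]
phone 0.91 [ 0.788 -0.16   0.01 ] [285 110]
dishes 0.8 [ 0.452 -0.006  0.024] [232 216]
jar 0.66 [ 0.716 -0.274  0.083] [327 128]
```

View pics/a_scene.png

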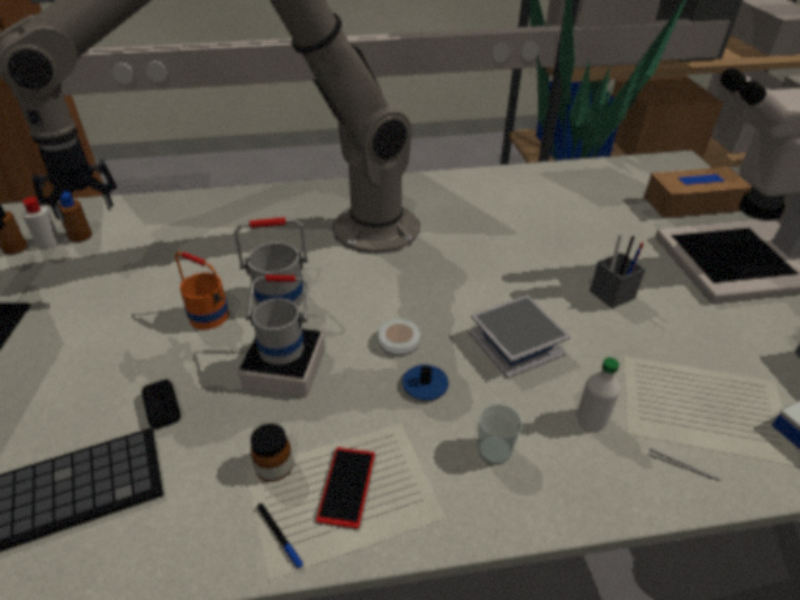

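View pics/a_top.png

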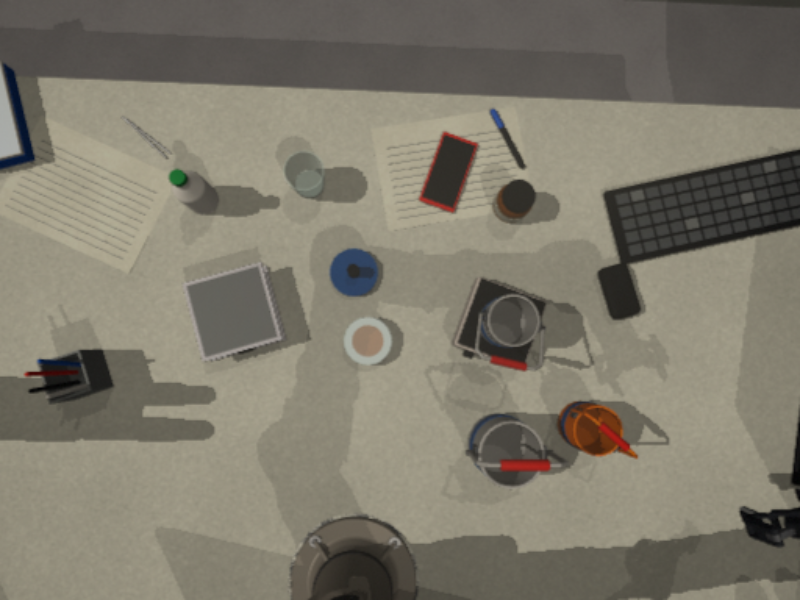

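Candidates (scene px): the grey can on the white base (176,208), a larger grey can behind it (173,171) and an orange one (128,194). I choose the one on the base: it's grey and the smaller of the two. The sleeve is at top px (322,231), the lid at (225,175) and the jack plate at (150,200).

Run:
```python
from h import *
from scipy.optimize import least_squares
def circ(P):
    f=lambda q:np.hypot(P[:,0]-q[0],P[:,1]-q[1])-q[2]
    s=least_squares(f,[*np.median(P[:,:2],0),.04],loss="soft_l1",f_scale=.002);return s.x,np.std(s.fun)
for cam in ("top","scene"):
    z=np.load(cam+".npz");p=z["p"];d=z["d"];c=dict(mtx=z["mtx"],world_to_cam=z["w"]);W=cloud(d,c)
    hsv=cv2.cvtColor(p,cv2.COLOR_RGB2HSV);x,y,h=W[...,0],W[...,1],W[...,2]
    T=np.linalg.inv(z["w"]);print(cam,"campos",np.round(T[:3,3],3))
    red=((hsv[...,0]<8)|(hsv[...,0]>172))&(hsv[...,1]>140)&(hsv[...,2]>60)
    m=red&(abs(x-.43)<.06)&(abs(y+.25)<.07)&(h>.1); P=W[m];print("sleeve",m.sum(),np.round(np.median(P,0),4))
    S=np.linalg.svd(P[:,:2]-P[:,:2].mean(0))[2][0];print(" dir",np.round(S,3),"span",np.ptp((P[:,:2]-P[:,:2].mean(0))@S).round(4))
    m=(abs(x-.49)<.07)&(abs(y+.26)<.07)&(h>.147)&(h<.163)&~red; P=W[m]; print("rim",m.sum(),[np.round(v,4) for v in circ(P)],np.median(P[:,2]).round(4))
    m=(abs(x-.5)<.12)&(abs(y-.235)<.12)&(h>.045)&(h<.11);P=W[m];zz=np.median(P[:,2]);P=P[abs(P[:,2]-zz)<.006]
    b=cv2.minAreaRect((P[:,:2]*1000).astype(np.float32));print("plate z",zz.round(4),b)
    m=(abs(x-.5)<.12)&(abs(y+.255)<.12)&(h>.045)&(h<.068);P=W[m];print("stand",m.sum(),np.median(P[:,2]),cv2.minAreaRect((P[:,:2]*1000).astype(np.float32)))
    blue=(hsv[...,0]>95)&(hsv[...,0]<125)&(hsv[...,1]>120)&(abs(x-.58)<.08)&(abs(y-.02)<.08)
    P=W[blue&(h<.03)];print("lid",blue.sum(),[np.round(v,4) for v in (np.median(P,0),P.min(0),P.max(0))])
    cn=max(cv2.findContours(blue.astype(np.uint8),0,1)[0],key=len);(u,v),_=cv2.minEnclosingCircle(cn)
    # ray to z=.014
    K=z["mtx"];ray=T[:3,:3]@np.array([(u-K[0,2])/K[0,0],-(v-K[1,2])/K[1,1],-1]);o=T[:3,3];print(" lid circ centre@.014",np.round(o+ray*(.014-o[2])/ray[2],4))
    m=(abs(x-.58)<.05)&(abs(y-.02)<.05)&(h>.035)&(h<.07);P=W[m];print(" knob top",m.sum(),np.round(np.median(P,0),4),P[:,2].max())
p=np.load("top.npz")["p"];q=np.load("scene.npz")["p"]
a=cv2.resize(p[180:270,280:400],(480,360));b=cv2.resize(q[150:250,110:230],(320,266))
cn=np.zeros((360,800,3),np.uint8);cn[:,:480]=a;cn[:266,480:]=b;save("b_crop",cn)
```

```text
top campos [ 0.435 -0.032  1.154]
sleeve 103 [ 0.4178 -0.2476  0.189 ]
 dir [-0.197 -0.98 ] span 0.0585
rim 249 [array([ 0.4884, -0.2611,  0.0436]), np.float64(0.0063)] 0.1547
plate z 0.0574 ((495.8642883300781, 238.54702758789062), (150.3934783935547, 150.76869201660156), 17.71202850341797)
stand 1369 0.06101797429475675 ((489.2376708984375, -262.0984802246094), (140.4646453857422, 139.9916229248047), 71.14578247070312)
lid 510 [array([0.5797, 0.0225, 0.0142]), array([ 0.5384, -0.0249,  0.0082]), array([0.6248, 0.0608, 0.0214])]
 lid circ centre@.014 [0.581  0.0179 0.014 ]
 knob top 53 [0.5796 0.0193 0.048 ] 0.05204118024415272
scene campos [ 1.377 -0.176  0.931]
sleeve 73 [ 0.4211 -0.2459  0.1875]
 dir [0.189 0.982] span 0.0567
rim 246 [array([ 0.4914, -0.2605,  0.0437]), np.float64(0.0067)] 0.1532
plate z 0.0583 ((496.89788818359375, 240.33163452148438), (155.2459716796875, 155.66883850097656), 17.52375030517578)
stand 874 0.059297641789392896 ((493.5780944824219, -260.78277587890625), (141.8065643310547, 138.50369262695312), 71.50782012939453)
lid 434 [array([0.5913, 0.0156, 0.0148]), array([ 0.5372, -0.0236,  0.0098]), array([0.6298, 0.0639, 0.0299])]
 lid circ centre@.014 [0.5846 0.0194 0.014 ]
 knob top 52 [0.5876 0.019  0.0481] 0.0509362522620026
```

View pics/b_crop.png

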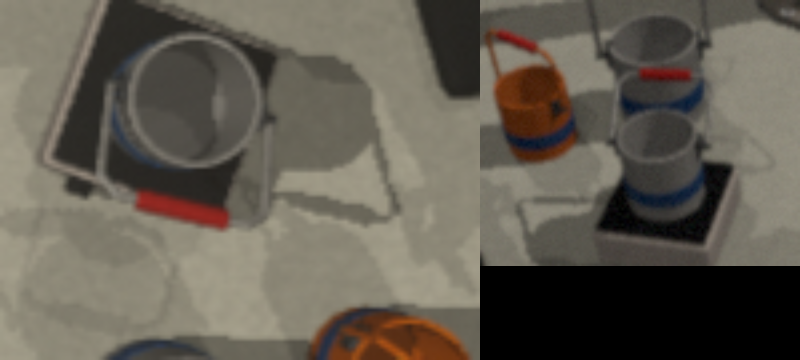

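The crop confirms the grey can on the black-topped base, with its handle folded towards the robot and the red sleeve at crop px (185,210). I'll rise and turn the jaws across the sleeve.

```bash
cat >> h.py <<'E'
def go(t,yaw=None):
    "print turn about tool x, then mm along tool axes after the turn"
    o,M=state(); a=0
    if yaw is not None:
        b=np.radians(yaw); cur=np.arctan2(M[1,1],M[0,1]); a=-((b-cur+np.pi)%(2*np.pi)-np.pi)
        M=M@R.from_rotvec([a,0,0]).as_matrix()
    print("turn",round(a,3),"shift mm",np.round(M.T@(np.array(t)-o["tcp_pos"])*1000,1))
E
python3 -m pendant '[60,-20,0,0,-0.176, 60,-20,0,0,-0.176, 60,-20,0,0,-0.176, 60,-20,0,0,-0.176, 60,-20,0,0,-0.176, 60,-20,0,0,-0.176]' 20
python3 - <<'E'
from h import *
go([.419,-.247,.32],-11)
E
```

```text
clock: 2.05
tcp_pos: [0.2153, -0.6397, 0.352]
orientation: [1.344, 1.116, -1.344]
contact_force: [0.1, 0.1, 0.4]
grip_width: 0.0599
t 2.05 tcp [ 0.2153 -0.6397  0.352 ] F [0.1 0.1 0.4] w 0.0599
[[-0.     0.983 -0.183]
 [-0.    -0.183 -0.983]
 [-1.    -0.     0.   ]] [ 1.28  0.41 -0.18  1.39  0.07  1.35  0.91]
turn 0.008 shift mm [  32.   125.  -424.3]
```

```bash
python3 -m pendant '[60,0,10,-40,0, 60,0,12,-40,0, 60,0,12,-40,0, 60,0,12,-40,0, 60,0,12,-40,0, 60,0,12,-40,0, 60,0,12,-40,0, 60,0,12,-40,0, 60,0,12,-40,0, 60,0,12,-40,0, 60,0,7,-24,0, 60,0,0,0,0]'
python3 - <<'E'
from h import *
go([.419,-.247,.165],-11)
p,d,c=grab("wrist"); save("c_wrist",p); np.savez("w.npz",p=p,d=d,mtx=c["mtx"],w=c["world_to_cam"])
for n in ("bail_grip","can_rim"): print(n,[(round(q["score"],2),np.round(q["location"],4)) for q in nets.look_for(n,"wrist")])
W=cloud(d,c);hsv=cv2.cvtColor(p,cv2.COLOR_RGB2HSV);x,y,h=np.moveaxis(W,-1,0)
red=((hsv[...,0]<8)|(hsv[...,0]>172))&(hsv[...,1]>140)&(abs(x-.42)<.06)&(abs(y+.25)<.07)&(h>.1)
P=W[red];print(red.sum(),np.median(P,0),P[:,2].max());S=np.linalg.svd(P[:,:2]-P[:,:2].mean(0))[2][0];print(S)
E
```

```text
clock: 3.55
tcp_pos: [0.4191, -0.2451, 0.3516]
orientation: [1.345, 1.115, -1.344]
contact_force: [-1.1, 0.4, 0.2]
grip_width: 0.0598
t 3.55 tcp [ 0.4191 -0.2451  0.3516] F [-1.1  0.4  0.2] w 0.0598
[[ 0.001  0.983 -0.185]
 [-0.    -0.185 -0.983]
 [-1.     0.001  0.   ]] [ 0.84  0.09 -0.47  1.81  0.04  1.25  0.17]
turn 0.006 shift mm [1.866e+02 1.000e-01 1.900e+00]
bail_grip [(0.88, array([ 0.3142, -0.4105,  0.1735])), (0.75, array([ 0.2638, -0.2635,  0.2205])), (0.65, array([ 0.4239, -0.2413,  0.1874]))]
can_rim [(0.72, array([ 0.3137, -0.4226,  0.0669])), (0.7, array([ 0.4857, -0.2713,  0.1282])), (0.59, array([ 0.2585, -0.2714,  0.093 ]))]
823 [ 0.4163957  -0.24576547  0.18892267] 0.44759465260285936
[-0.90524871  0.42488208]
```

View pics/c_wrist.png

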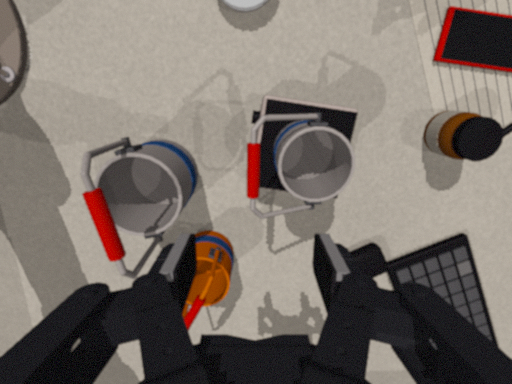

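The wrist view shows the sleeve (px 253,170) centred between the jaws, with our can right of it. Next I straddle the sleeve.

```bash
python3 -m pendant '[40,35,0,0,0.006, 40,40,0,2,0, 40,40,0,0,0, 40,30,0,0,0, 36,25,0,0,0, 32,15,0,0,0, 28,0,0,0,0]' 20
python3 - <<'E'
from h import *
state()
hc=np.array([.490,-.261,.1415]);u=np.array([-.98,.19,0])
for a in np.arange(1.05,-.01,-.15): print(round(a,2),np.round(hc+.085*(np.sin(a)*u+[0,0,np.cos(a)])-[0,0,.019],4))
E
```

```text
clock: 4.58
tcp_pos: [0.4171, -0.2494, 0.1656]
orientation: [1.353, 1.111, -1.354]
contact_force: [1.0, 0.3, 1.4]
grip_width: 0.0279
t 4.58 tcp [ 0.4171 -0.2494  0.1656] F [1.  0.3 1.4] w 0.0279
[[-0.002  0.981 -0.196]
 [ 0.001 -0.196 -0.981]
 [-1.    -0.002 -0.001]] [ 0.8   0.28 -0.45  2.04  0.16  0.86  0.06]
1.05 [ 0.4177 -0.247   0.1648]
0.9 [ 0.4247 -0.2483  0.1753]
0.75 [ 0.4332 -0.25    0.1847]
0.6 [ 0.443  -0.2519  0.1927]
0.45 [ 0.4538 -0.254   0.199 ]
0.3 [ 0.4654 -0.2562  0.2037]
0.15 [ 0.4776 -0.2586  0.2065]
-0.0 [ 0.49   -0.261   0.2075]
```

```bash
python3 -m pendant '[22,0,0,0,0, 20,-5,3,0,0, 18,-5.5,4,0,0, 18,-5,4,0,0, 18,-4.5,4.5,0,0, 18,-4,5,0,0, 18,-4,5,0,0, 18,-3.5,5.5,0,0, 18,-3,5.5,0,0, 18,-2.5,6,0,0, 18,-2,6,0,0, 18,-1.5,6,0,0, 18,-1,6,0,0, 18,-0.5,6.5,0,0, 18,0,6.5,0,0, 18,0,0,0,0]' 20
python3 - <<'E'
from h import *
state()
p,d,c=grab("scene"); q,d2,c2=grab("wrist")
o=np.zeros((384,800,3),np.uint8);o[:,:400]=cv2.resize(p[120:256,110:250],(400,384));o[:,400:]=cv2.resize(q,(400,384));save("d",o)
W=cloud(d,c);hsv=cv2.cvtColor(p,cv2.COLOR_RGB2HSV);x,y,h=np.moveaxis(W,-1,0)
red=((hsv[...,0]<8)|(hsv[...,0]>172))&(hsv[...,1]>140)&(abs(x-.47)<.08)&(abs(y+.25)<.07)&(h>.1)
print(red.sum(),np.median(W[red],0))
E
```

```text
clock: 6.58
tcp_pos: [0.4906, -0.2632, 0.2082]
orientation: [1.352, 1.11, -1.351]
contact_force: [-1.8, 0.6, 0.4]
grip_width: 0.018
t 6.58 tcp [ 0.4906 -0.2632  0.2082] F [-1.8  0.6  0.4] w 0.018
[[ 0.     0.981 -0.194]
 [ 0.    -0.194 -0.981]
 [-1.     0.    -0.   ]] [ 0.75  0.34 -0.45  1.84  0.18  0.99  0.03]
44 [ 0.49742341 -0.2448166   0.23225029]
```

View pics/d.png

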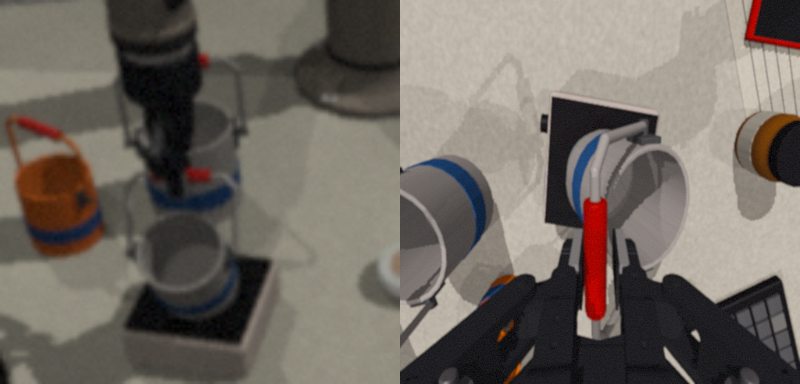

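The handle is upright and the sleeve sits between the jaws (right panel px 595,260). Gripping and lifting.

```bash
python3 -m pendant '[5,0,0,0,0, 5,0,0,0,0, 5,0,0,0,0, 5,-2,0,0,0, 5,-4,0,0,0, 5,-6,0,0,0, 5,-8,0,0,0, 5,-10,0,0,0, 5,-15,0,0,0, 5,-15,0,0,0, 5,0,0,0,0, 5,0,0,0,0, 5,0,0,0,0]' 60
python3 - <<'E'
from h import *
go([.4965,.239,.272])
p,d,c=grab("scene"); q,d2,c2=grab("wrist")
o=np.zeros((384,800,3),np.uint8);o[:,:400]=cv2.resize(p[120:256,110:250],(400,384));o[:,400:]=cv2.resize(q,(400,384));save("e",o)
E
```

```text
clock: 8.3
tcp_pos: [0.4895, -0.2631, 0.2676]
orientation: [1.352, 1.111, -1.353]
contact_force: [-0.3, -0.3, -5.8]
grip_width: 0.0118
t 8.3 tcp [ 0.4895 -0.2631  0.2676] F [-0.3 -0.3 -5.8] w 0.0118
[[-0.001  0.981 -0.195]
 [ 0.001 -0.195 -0.981]
 [-1.    -0.001 -0.   ]] [ 0.76  0.28 -0.46  1.78  0.14  1.12  0.06]
turn 0 shift mm [  -4.1  -90.9 -493.9]
```

View pics/e.png

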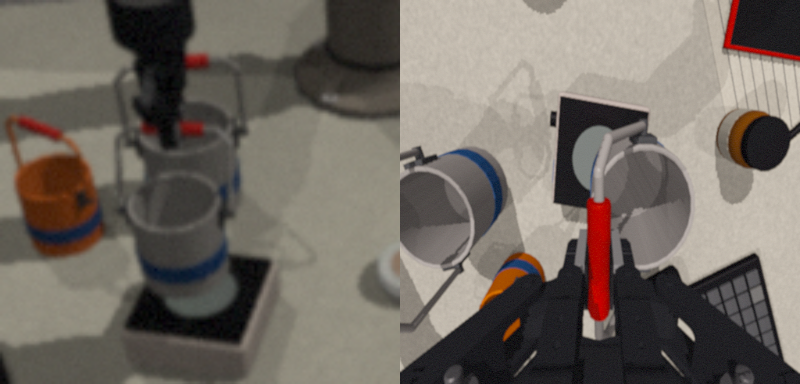

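Can hangs clear and upright, with 5.8 N on the wrist. The transfer goes in gradual steps.

```bash
python3 -m pendant '[5,0,-1.5,-8,0, 5,0,-3,-16,0, 5,0,-4.4,-24,0, 5,0,-5.6,-30.6,0, 5,0,-5.6,-30.6,0, 5,0,-5.6,-30.6,0, 5,0,-5.6,-30.6,0, 5,0,-5.6,-30.6,0, 5,0,-5.6,-30.6,0, 5,0,-5.6,-30.6,0, 5,0,-5.6,-30.6,0, 5,0,-5.6,-30.6,0, 5,0,-5.6,-30.6,0, 5,0,-5.6,-30.6,0, 5,0,-5.6,-30.6,0, 5,0,-5.6,-30.6,0, 5,0,-4.4,-24,0, 5,0,-3,-16,0, 5,0,-1.5,-8,0, 5,0,0,0,0]'
cat > can.py <<'E'
from h import *
from scipy.optimize import least_squares
def rimfit(cam,guess,zr,tol=.008):
    p,d,c=grab(cam);W=cloud(d,c);hsv=cv2.cvtColor(p,cv2.COLOR_RGB2HSV)
    x,y,h=np.moveaxis(W,-1,0);rr=np.hypot(x-guess[0],y-guess[1])
    m=(rr<.06)&(rr>.025)&(abs(h-zr)<tol)&(hsv[...,1]<70);P=W[m]
    f=lambda q:np.hypot(P[:,0]-q[0],P[:,1]-q[1])-.043
    s=least_squares(f,guess,loss="soft_l1",f_scale=.002);P=P[abs(s.fun)<.004]
    A=np.c_[P[:,:2]-s.x,np.ones(len(P))];k=np.linalg.lstsq(A,P[:,2],rcond=None)[0]
    print(cam,m.sum(),len(P),"centre",np.round(s.x,4),"z med",np.median(P[:,2]).round(4),"tilt",np.round(k[:2],3));return p,s.x
E
python3 - <<'E'
from can import *
go([.4965,.239,.272])
for cam in("scene","top"): rimfit(cam,[.496,.239],.215,.012)
p,d,c=grab("scene");q,_,_=grab("top")
o=np.zeros((400,800,3),np.uint8);o[:,:400]=cv2.resize(p[120:260,260:400],(400,400));o[:,400:]=cv2.resize(q[130:270,80:220],(400,400));save("f",o)
E
```

```text
clock: 10.9
tcp_pos: [0.4971, 0.2389, 0.2683]
orientation: [1.352, 1.11, -1.352]
contact_force: [1.1, -0.2, -5.3]
grip_width: 0.0122
t 10.9 tcp [0.4971 0.2389 0.2683] F [ 1.1 -0.2 -5.3] w 0.0122
[[-0.     0.981 -0.194]
 [-0.    -0.194 -0.981]
 [-1.    -0.     0.   ]] [ 0.04  0.32 -0.74  1.77  0.24  1.14 -0.97]
turn 0 shift mm [-3.7 -0.6  0. ]
scene 98 93 centre [0.5362 0.2329] z med 0.2191 tilt [ 0.099 -0.081]
top 50 48 centre [0.5348 0.2294] z med 0.2238 tilt [-0.068 -0.113]
```

View pics/f.png

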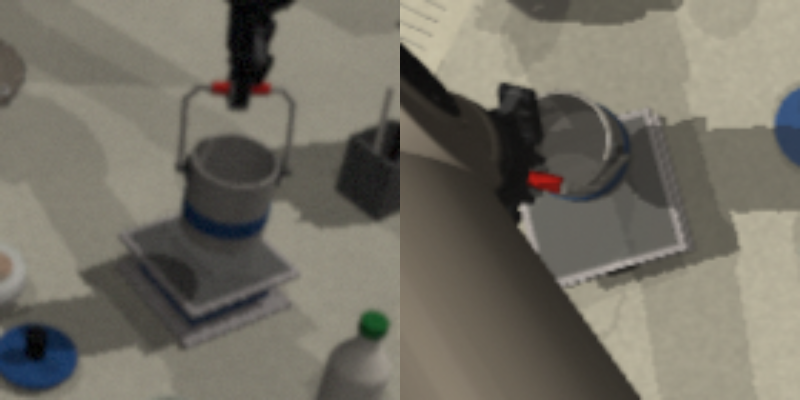

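Run:
```python
from h import *
o,M=state();print("moment",np.round(o["moment"],3))
q,d,c=grab("wrist");T=np.linalg.inv(c["world_to_cam"]);print("wcam",np.round(T,3))
W=cloud(d,c);x,y,h=np.moveaxis(W,-1,0)
for a in ("can_rim","bail_grip"): print(a,[(round(s["score"],2),np.round(s["location"],3)) for s in nets.look_for(a,"wrist")])
hsv=cv2.cvtColor(q,cv2.COLOR_RGB2HSV)
m=(h>.18)&(h<.24)&(hsv[...,1]<80)&(abs(x-.52)<.09)&(abs(y-.22)<.09)&(d>.12)
P=W[m];print(m.sum());
for zz in np.arange(.18,.24,.006):
    s=P[abs(P[:,2]-zz)<.003]
    if len(s)>20: print(round(zz,3),len(s),np.round(s.min(0),3),np.round(s.max(0),3))
v=np.clip((W[...,2]-.1)/.15*255,0,255).astype(np.uint8)
oo=np.hstack([cv2.resize(q,(400,300)),cv2.resize(cv2.merge([v]*3),(400,300))]);save("g",oo)
```

```text
t 11.1 tcp [0.4975 0.2376 0.2682] F [-0.5 -0.3 -4.5] w 0.0119
[[-0.     0.981 -0.196]
 [-0.001 -0.196 -0.981]
 [-1.     0.     0.001]] [ 0.04  0.32 -0.73  1.77  0.24  1.14 -0.97]
moment [ 0.02   0.127 -0.014]
wcam [[ 0.98   0.188  0.058  0.513]
 [-0.197  0.936  0.293  0.312]
 [ 0.001 -0.299  0.954  0.411]
 [ 0.     0.     0.     1.   ]]
can_rim [(0.81, array([0.532, 0.222, 0.212]))]
bail_grip [(0.64, array([0.498, 0.251, 0.292]))]
5793
0.18 188 [0.49  0.189 0.18 ] [0.575 0.253 0.183]
0.186 382 [0.491 0.189 0.183] [0.575 0.276 0.189]
0.192 439 [0.491 0.189 0.189] [0.576 0.276 0.195]
0.198 451 [0.491 0.19  0.195] [0.576 0.277 0.201]
0.204 503 [0.491 0.189 0.201] [0.576 0.28  0.207]
0.21 621 [0.492 0.19  0.207] [0.576 0.29  0.213]
0.216 733 [0.494 0.189 0.213] [0.576 0.289 0.219]
0.222 1632 [0.494 0.182 0.219] [0.579 0.289 0.225]
0.228 784 [0.494 0.187 0.225] [0.579 0.29  0.231]
0.234 40 [0.535 0.284 0.231] [0.539 0.29  0.237]<stdin>:12: RuntimeWarning: invalid value encountered in cast
```

View pics/g.png

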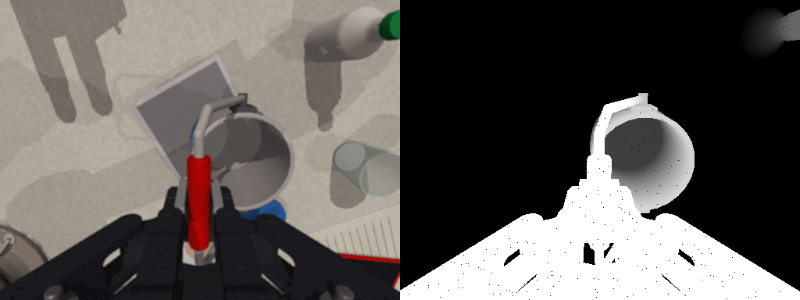

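The can hangs offset: its axis is about 36 mm to +x of the grip and the handle leans about 0.43 rad. It needs re-centring, so I'll fit the rim plane exactly first.

```bash
cat > rim.py <<'E'
from h import *
from scipy.optimize import least_squares
def rim(g,zr,R0=.043,tol=.02):
    q,d,c=grab("wrist");W=cloud(d,c);x,y,h=np.moveaxis(W,-1,0);hsv=cv2.cvtColor(q,cv2.COLOR_RGB2HSV)
    cen=np.array([*g,zr]);n=np.array([0,0,1.])
    P=W[(hsv[...,1]<80)&(abs(h-zr)<tol)&(np.hypot(x-g[0],y-g[1])<.06)]
    def f(k):
        n=np.array([k[3],k[4],1]);n/=np.linalg.norm(n);v=Q-k[:3];a=v@n;rr=np.sqrt(np.maximum((v**2).sum(1)-a*a,1e-9));return np.r_[a,rr-R0]
    k=np.array([*g,zr,0,0])
    for t in (.012,.006,.004,.003,.003):
        Q=P;e=f(k).reshape(2,-1);Q=P[(abs(e[0])<t)&(abs(e[1])<t)]
        k=least_squares(f,k,loss="soft_l1",f_scale=.001).x
    a=np.degrees(np.arctan2(Q[:,1]-k[1],Q[:,0]-k[0]));print("rim",len(Q),"c",np.round(k[:3],4),"axis tilt",np.round(k[3:],3),"cover",np.histogram(a,8,(-180,180))[0]);return k
E
python3 - <<'E'
from rim import *
state();k=rim([.535,.232],.225); print("moment",r.get_obs()["moment"])
ax=np.array([k[3],k[4],1]);ax/=np.linalg.norm(ax);print("base",np.round(k[:3]-.095*ax,4),"hinge",np.round(k[:3]-.015*ax,4))
E
```

```text
t 11.25 tcp [0.4974 0.2381 0.2683] F [-0.1  0.2 -5.4] w 0.0119
[[ 0.     0.981 -0.196]
 [-0.    -0.196 -0.981]
 [-1.     0.     0.   ]] [ 0.04  0.32 -0.73  1.77  0.24  1.14 -0.97]
rim 1858 c [0.534  0.2322 0.2251] axis tilt [ 0.019 -0.004] cover [  0 111 354 350 328 414 286  15]
moment [-0.00435617  0.18274931 -0.01217025]
base [0.5322 0.2326 0.1301] hinge [0.5337 0.2323 0.2101]
```

```bash
python3 -m pendant '[5,0,-4,0,0, 5,0,-8,0,0, 5,0,-9,0,0, 5,0,-8,0,0, 5,0,-5,0,0, 5,0,-2,0,0, 5,5,0,0,0, 5,10,0,0,0, 5,12,0,0,0, 5,12,0,0,0, 5,10,0,0,0, 5,6,0,0,0, 5,3,0,0,0, 5,0,0,0,0, 5,0,0,0,0]'
python3 - <<'E'
from rim import *
state();k=rim([.497,.239],.167)
ax=np.array([k[3],k[4],1]);ax/=np.linalg.norm(ax);print("base",np.round(k[:3]-.095*ax,4))
E
```

```text
clock: 13.18
tcp_pos: [0.4622, 0.246, 0.2107]
orientation: [1.353, 1.11, -1.351]
contact_force: [0.9, 0.6, -5.0]
grip_width: 0.012
t 13.18 tcp [0.4622 0.246  0.2107] F [ 0.9  0.6 -5. ] w 0.012
[[ 0.001  0.981 -0.195]
 [ 0.    -0.195 -0.981]
 [-1.     0.001 -0.001]] [ 0.    0.34 -0.74  1.9   0.27  1.   -1.05]
rim 1886 c [0.4989 0.2399 0.1675] axis tilt [ 0.017 -0.005] cover [  0 112 360 363 325 417 295  14]
base [0.4973 0.2404 0.0726]
```

```bash
python3 -m pendant '[5,1.5,0,0,0, 5,1.5,0,0,0, 5,1.5,0,0,0, 5,1.5,0,0,0, 5,1.5,0,0,0, 5,1.5,0,0,0, 5,1.5,0,0,0]' | grep -E 'clock|force|tcp'; python3 -m pendant '[5,0.8,0,0,0, 5,0.8,0,0,0, 5,0,0,0,0]'| grep -E 'clock|force|tcp'
```

```text
clock: 14.1
tcp_pos: [0.462, 0.2458, 0.1997]
contact_force: [0.5, 0.6, -4.4]
clock: 14.48
tcp_pos: [0.4619, 0.2458, 0.1982]
contact_force: [-0.1, -0.1, -6.0]
```

```bash
python3 -m pendant '[5,0.8,0,0,0, 5,0.8,0,0,0, 5,0,0,0,0]' | grep -E 'clock|force|tcp'
```

```text
clock: 14.85
tcp_pos: [0.4619, 0.2457, 0.1965]
contact_force: [-0.1, -0.4, -4.9]
```

```bash
for i in 1; do python3 -m pendant '[5,0.7,0,0,0, 5,0.7,0,0,0, 5,0,0,0,0]' | grep -E 'force|tcp'; python3 -m pendant '[5,0.7,0,0,0, 5,0,0,0,0]' | grep -E 'force|tcp'; done
```

```text
tcp_pos: [0.4617, 0.2463, 0.1957]
contact_force: [-3.6, -0.6, 3.1]
tcp_pos: [0.4615, 0.2466, 0.1955]
contact_force: [-6.4, -1.1, 8.2]
```

Contact felt: the force went from −5 to +8 N, with the can's underside at about 0.057 m. Backing off a little, then releasing.

```bash
python3 -m pendant '[5,-0.7,0,0,0, 5,0,0,0,0, 16,0,0,0,0, 20,0,0,0,0, 24,0,0,0,0, 24,0,0,0,0]' 20
python3 - <<'E'
from rim import *
state();k=rim([.497,.239],.152)
ax=np.array([k[3],k[4],1]);ax/=np.linalg.norm(ax);print("base",np.round(k[:3]-.095*ax,4))
print([(round(s["score"],2),np.round(s["location"],3)) for s in nets.look_for("bail_grip","wrist")])
q,d,c=grab("wrist");W=cloud(d,c);hsv=cv2.cvtColor(q,cv2.COLOR_RGB2HSV)
m=((hsv[...,0]<8)|(hsv[...,0]>172))&(hsv[...,1]>140)&(np.hypot(W[...,0]-.47,W[...,1]-.245)<.07)&(W[...,2]>.15)
P=W[m];print(m.sum(),np.median(P,0),np.percentile(P,[2,98],axis=0)); save("h",q)
E
```

```text
clock: 16.23
tcp_pos: [0.4622, 0.2456, 0.1952]
orientation: [1.352, 1.11, -1.352]
contact_force: [0.7, 0.9, 0.0]
grip_width: 0.0241
t 16.23 tcp [0.4622 0.2456 0.1952] F [0.7 0.9 0. ] w 0.0241
[[ 0.     0.981 -0.195]
 [ 0.    -0.195 -0.981]
 [-1.     0.    -0.   ]] [-0.01  0.36 -0.73  1.92  0.29  0.97 -1.06]
rim 1801 c [0.4967 0.2398 0.1521] axis tilt [-0.002 -0.003] cover [ 20  50 336 353 334 407 254  47]
base [0.4969 0.2401 0.0571]
[(0.82, array([0.461, 0.257, 0.22 ]))]
3410 [0.46279504 0.25105923 0.22051049] [[0.45193816 0.2197624  0.2161297 ]
 [0.47304254 0.27559939 0.2544117 ]]
```

View pics/h.png

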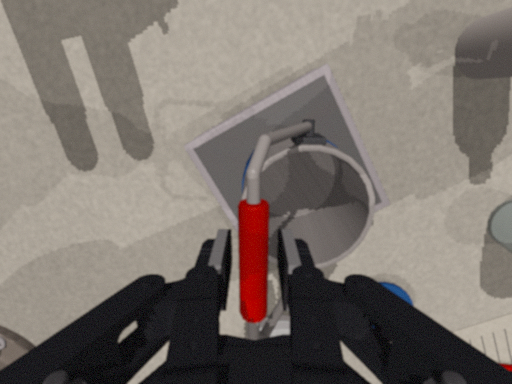

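Can is down at (0.497, 0.240), within 1 mm of the plate's middle, and level. The handle leans toward the robot with the sleeve at px (253,260). I'll fold it by pressing down with closed tips in stages, so the can isn't tipped.

```bash
python3 -m pendant '[24,-10,0,0,0, 24,-20,0,0,0, 24,-15,0,0,0, 0,0,-6,0,0, 0,0,0,0,0, 0,0,0,0,0, 0,8,0,0,0, 0,7,0,0,0, 0,4,0,0,0, 0,4,0,0,0, 0,3,0,0,0]'; python3 -m pendant '[0,0,0,0,0]' | grep force
python3 - <<'E'
from rim import *
state();k=rim([.497,.240],.152)
q,d,c=grab("wrist");W=cloud(d,c);hsv=cv2.cvtColor(q,cv2.COLOR_RGB2HSV)
m=((hsv[...,0]<8)|(hsv[...,0]>172))&(hsv[...,1]>140)&(np.hypot(W[...,0]-.46,W[...,1]-.245)<.08)&(W[...,2]>.12)
P=W[m];print(m.sum(),np.median(P,0))
E
```

```text
clock: 17.75
tcp_pos: [0.4533, 0.2509, 0.2177]
orientation: [1.351, 1.115, -1.351]
contact_force: [-18.4, 1.8, 30.4]
grip_width: -0.0002
contact_force: [-4.9, -0.0, 4.7]
t 17.88 tcp [0.455  0.249  0.2154] F [-4.9 -0.   4.7] w 0.0
[[ 0.     0.981 -0.192]
 [ 0.001 -0.192 -0.981]
 [-1.    -0.    -0.001]] [ 0.    0.32 -0.75  1.9   0.26  1.01 -1.05]
rim 956 c [0.5194 0.2369 0.1554] axis tilt [ 0.007 -0.026] cover [ 37 121 161   0  14 309 165 149]
1299 [0.46711727 0.26432906 0.21401787]
```

```bash
python3 -m pendant '[0,-20,0,0,0, 0,-20,0,0,0, 0,-20,0,0,0, 0,0,0,0,0]' | grep -E 'force|tcp'
cat >> rim.py <<'E'
def sleeve(cx=.45,cy=.245,zl=.1,rr=.1):
    q,d,c=grab("wrist");W=cloud(d,c);hsv=cv2.cvtColor(q,cv2.COLOR_RGB2HSV)
    m=((hsv[...,0]<8)|(hsv[...,0]>172))&(hsv[...,1]>140)&(np.hypot(W[...,0]-cx,W[...,1]-cy)<rr)&(W[...,2]>zl)
    P=W[m];print("sleeve",m.sum(),np.round(np.median(P,0),4),np.round(np.percentile(P,[2,98],axis=0),3).tolist());return q
E
python3 - <<'E'
from rim import *
for g in ([.497,.240],[.515,.237]): k=rim(g,.152)
ax=np.array([k[3],k[4],1]);ax/=np.linalg.norm(ax);b=k[:3]-.095*ax;print("base",np.round(b,4))
save("i",sleeve())
E
```

```text
tcp_pos: [0.4569, 0.2473, 0.2751]
contact_force: [-0.1, -0.1, -0.9]
rim 1386 c [0.4973 0.2413 0.1511] axis tilt [ 0.002 -0.001] cover [150 160 177 179 172 207 183 158]
rim 1287 c [0.4977 0.2415 0.1515] axis tilt [ 0.001 -0.   ] cover [132 163 175 183 175 200 181  78]
base [0.4976 0.2415 0.0565]
sleeve 943 [0.4179 0.2576 0.1619] [[0.408, 0.23, 0.159], [0.476, 0.285, 0.353]]
```

View pics/i.png

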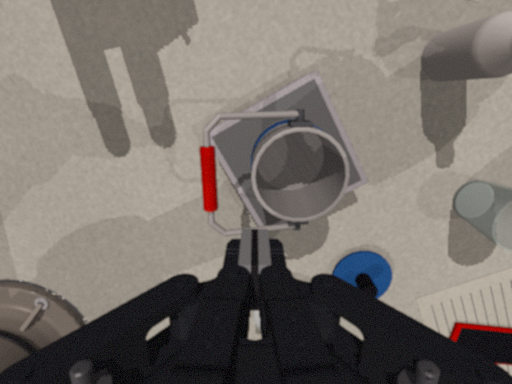

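The handle snapped down to its stop: the sleeve is at px (208,178) with z≈0.155, so about 1.35 rad. The can is still level, 3 mm from the plate's middle. Now the lid.

Run:
```python
from h import *
go([.583,.0185,.20],-11)
```

```text
t 18.62 tcp [0.4558 0.2465 0.2731] F [-0.9 -0.   1.1] w -0.0001
[[-0.001  0.981 -0.195]
 [-0.001 -0.195 -0.981]
 [-1.    -0.001  0.001]] [ 0.03  0.26 -0.76  1.84  0.2   1.12 -1.  ]
turn -0.004 shift mm [ 73.1 168.4 199.4]
```

```bash
python3 -m pendant '[30,0,17,20,0, 50,5,21,25,0, 50,8,21,25,0, 50,10,21,25,0, 50,10,21,25,0, 50,10,21,25,0, 50,10,21,25,0, 50,10,17,20,0, 50,10,8,9,0, 50,0,0,0,0]' 20 | grep -E 'clock|tcp'
cat > lid.py <<'E'
from rim import *
def lid(cx,cy,z0=.014,K0=.048):
    q,d,c=grab("wrist");W=cloud(d,c);x,y,h=np.moveaxis(W,-1,0);hsv=cv2.cvtColor(q,cv2.COLOR_RGB2HSV)
    b=(hsv[...,0]>95)&(hsv[...,0]<125)&(hsv[...,1]>110)&(np.hypot(x-cx,y-cy)<.07)&(abs(h-z0)<.012)
    P=W[b];z=np.median(P[:,2]);A=np.c_[P[:,:2]-[cx,cy],np.ones(len(P))];k=np.linalg.lstsq(A,P[:,2],rcond=None)[0]
    hull=cv2.convexHull((P[abs(P[:,2]-z)<.004][:,:2]*1e4).astype(np.float32));cc,rad=cv2.minEnclosingCircle(hull)
    print("lid px",b.sum(),"z",z.round(4),"circ",np.round(np.array(cc)/1e4,4),rad/1e4,"slope",np.round(k[:2],3))
    m=(hsv[...,2]<70)&(np.hypot(x-cx,y-cy)<.03)&(abs(h-K0)<.006);P=W[m];print("knob top",m.sum(),np.round(np.median(P,0),4) if m.any() else "");return q
E
python3 - <<'E'
from lid import *
go([.583,.0185,.019],-11); save("j",lid(.583,.0185))
print([(round(s["score"],2),np.round(s["location"],4)) for s in nets.look_for("lid_knob","wrist")])
E
```

```text
clock: 19.88
tcp_pos: [0.5815, 0.0188, 0.1999]
t 19.88 tcp [0.5815 0.0188 0.1999] F [-0.8  0.8 -0. ] w 0.05
[[-0.002  0.981 -0.195]
 [ 0.    -0.195 -0.981]
 [-1.    -0.002  0.   ]] [ 0.34  0.43 -0.61  1.78  0.28  1.02 -0.58]
turn -0.005 shift mm [180.9   1.9  -0. ]
lid px 4631 z 0.0152 circ [0.582  0.0201] 0.04612509460449219 slope [0.002 0.001]
knob top 419 [0.5825 0.021  0.0491]
[(0.79, array([0.5801, 0.0255, 0.0131])), (0.37, array([0.781 , 0.1096, 0.0516]))]
```

```bash
python3 -m pendant '[50,25,0.5,-1.4,0, 50,35,0,0,0, 50,35,0,0,0, 50,35,0,0,0, 50,25,0,0,0, 50,15,0,0,0, 50,11,0,0,0, 10,0,0,0,0, 10,0,0,0,0, 10,0,0,0,0, 10,0,0,0,0]' 40 | grep -E 'clock|tcp|force|wid'; python3 -m pendant '[10,-10,0,0,0, 10,-20,0,0,0, 10,-30,0,0,0, 10,-35,0,0,0, 10,-35,0,0,0, 10,-30,0,0,0, 10,-20,0,0,0, 10,-10,0,0,0, 10,0,0,0,0]' | grep -E 'clock|tcp|force|wid'
python3 - <<'E'
from lid import *
o,M=state();lid(*o["tcp_pos"][:2],z0=o["tcp_pos"][2]-.003,K0=o["tcp_pos"][2]+.029)
go([.4975,.2413,o["tcp_pos"][2]])
E
```

```text
clock: 21.35
tcp_pos: [0.5834, 0.0203, 0.0209]
contact_force: [-0.5, 1.1, 3.4]
grip_width: 0.0229
clock: 22.48
tcp_pos: [0.5829, 0.0202, 0.2105]
contact_force: [-0.6, -0.3, -1.7]
grip_width: 0.0226
t 22.48 tcp [0.5829 0.0202 0.2105] F [-0.6 -0.3 -1.7] w 0.0226
[[ 0.     0.981 -0.195]
 [-0.    -0.195 -0.981]
 [-1.     0.     0.   ]] [ 0.34  0.42 -0.62  1.77  0.28  1.04 -0.58]
lid px 12447 z 0.2031 circ [0.5825 0.0182] 0.04679267883300781 slope [-0.001 -0.002]
knob top 2502 [0.5829 0.0212 0.237 ]
t 22.52 tcp [0.5824 0.0201 0.2096] F [-0.1 -0.3 -1.7] w 0.0226
[[-0.001  0.981 -0.195]
 [-0.    -0.195 -0.981]
 [-1.    -0.001  0.   ]] [ 0.34  0.42 -0.62  1.77  0.28  1.04 -0.58]
turn 0 shift mm [  -0.8 -126.4 -200.4]
```

```bash
python3 -m pendant '[10,0,-6.4,-10.4,0, 10,0,-15,-24,0, 10,0,-18,-28,0, 10,0,-18,-28,0, 10,0,-18,-28,0, 10,0,-18,-28,0, 10,0,-15,-24,0, 10,0,-12,-20,0, 10,0,-6,-10,0, 10,0,0,0,0, 10,0,0,0,0]' | grep -E 'clock|tcp|force|wid'
python3 - <<'E'
from lid import *
o,M=state();lid(*o["tcp_pos"][:2],z0=o["tcp_pos"][2]-.003,K0=o["tcp_pos"][2]+.029)
go([.4975,.2413,.170])
for cam in ("scene",):
    p,d,c=grab(cam);save("k",cv2.resize(p[100:260,250:410],(500,500)))
E
```

```text
clock: 23.9
tcp_pos: [0.4982, 0.2404, 0.2099]
contact_force: [0.5, 0.4, -1.2]
grip_width: 0.023
t 23.9 tcp [0.4982 0.2404 0.2099] F [ 0.5  0.4 -1.2] w 0.023
[[-0.     0.981 -0.196]
 [-0.001 -0.196 -0.981]
 [-1.    -0.     0.001]] [-0.    0.38 -0.7   1.84  0.29  1.03 -1.01]
lid px 12541 z 0.2034 circ [0.4987 0.2384] 0.04669575805664063 slope [-0.    -0.003]
knob top 2569 [0.4989 0.2414 0.2372]
t 23.95 tcp [0.4983 0.2402 0.2099] F [ 0.  -0.7 -0.7] w 0.0224
[[-0.     0.981 -0.196]
 [-0.001 -0.196 -0.981]
 [-1.    -0.     0.001]] [-0.    0.38 -0.7   1.84  0.29  1.03 -1.01]
turn 0 shift mm [39.9 -1.  -0.9]
```

View pics/k.png

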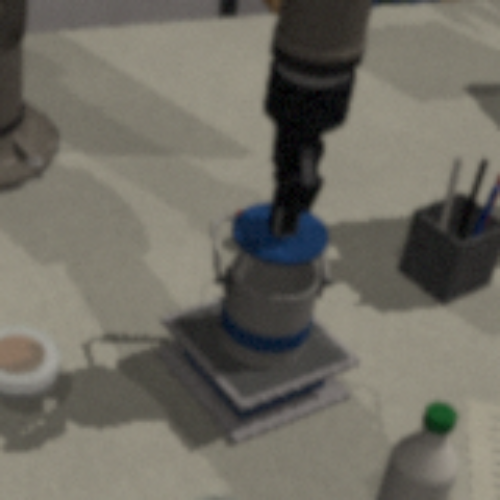

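The lid hangs level right over the mouth (px 280,230). Lowering it gently.

```bash
python3 -m pendant '[10,8,-1,-1,0, 10,10,0,0,0, 10,8,0,0,0, 10,5,0,0,0, 10,3,0,0,0, 10,2,0,0,0, 10,1.5,0,0,0, 10,1.5,0,0,0, 10,0,0,0,0]' | grep -E 'tcp|force'; python3 -m pendant '[10,1,0,0,0, 10,1,0,0,0, 10,1,0,0,0, 10,0,0,0,0]' | grep -E 'tcp|force';  python3 -m pendant '[10,0.8,0,0,0, 10,0.8,0,0,0, 10,0,0,0,0]' | grep -E 'clock|tcp|force'
```

```text
tcp_pos: [0.4971, 0.2426, 0.1712]
contact_force: [0.2, -0.2, -0.8]
tcp_pos: [0.4971, 0.2426, 0.1681]
contact_force: [-0.2, 1.5, -1.0]
clock: 26.0
tcp_pos: [0.4971, 0.2426, 0.1665]
contact_force: [-0.7, -0.5, -0.2]
```

```bash
python3 -m pendant '[10,0.7,0,0,0, 10,0.7,0,0,0, 10,0,0,0,0]' | grep -E 'tcp|force'; python3 -m pendant '[10,0.7,0,0,0, 10,0,0,0,0]' | grep -E 'clock|tcp|force'
```

```text
tcp_pos: [0.4971, 0.2426, 0.1651]
contact_force: [-0.8, -0.4, -1.3]
clock: 26.62
tcp_pos: [0.4972, 0.2427, 0.165]
contact_force: [-1.2, -1.1, 4.6]
```

Contact comes at TCP 0.165, which is the expected seated height. Releasing and checking.

```bash
python3 -m pendant '[28,0,0,0,0, 34,0,0,0,0, 45,0,0,0,0, 45,0,0,0,0, 45,-10,0,0,0, 45,-20,0,0,0, 45,-30,0,0,0, 45,-30,0,0,0, 45,-30,0,0,0, 45,0,0,0,0]' | grep -E 'clock|tcp|force'
python3 - <<'E'
from lid import *
state();lid(.497,.2415,z0=.158,K0=.192);rim([.497,.2415],.15,R0=.0445,tol=.01)
save("l",sleeve())
E
```

```text
clock: 27.88
tcp_pos: [0.4984, 0.244, 0.2885]
contact_force: [-0.4, -0.2, -0.3]
t 27.88 tcp [0.4984 0.244  0.2885] F [-0.4 -0.2 -0.3] w 0.0447
[[ 0.006  0.981 -0.195]
 [ 0.003 -0.195 -0.981]
 [-1.     0.005 -0.004]] [ 0.03  0.31 -0.73  1.74  0.22  1.17 -0.96]
lid px 6439 z 0.1567 circ [0.4965 0.2397] 0.04675500793457031 slope [-0.002 -0.001]
knob top 588 [0.4968 0.2405 0.1905]
rim 115 c [0.5008 0.2437 0.1523] axis tilt [-0.057  0.11 ] cover [ 0  0  5 16  0 71 23  0]
sleeve 960 [0.4191 0.256  0.1616] [[0.409, 0.229, 0.158], [0.521, 0.284, 0.37]]
```

View pics/l.png

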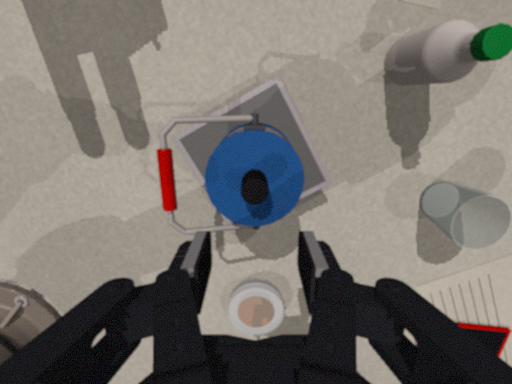

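The lid (px 255,180) sits level. Its origin is at about 0.143, or 86 mm above the can's underside, and about 1.5 mm off the axis. The handle is still folded and the robot is clear.

```bash
python3 -c "
from bench import r
print(r.hand_in())"
```

```text
the job is handed in; nothing more can be done
None
```

I handed the job in at about 28 s of the 67 s allowed. The hand-in gives no verdict, but my last checks fit the final conditions.

**What I did**
- I picked the smaller grey canister on the light base and raised its handle. I lifted it by the sleeve with 60 N grip and carried it to the jack.
- I felt for the plate and found it at about 57 mm. Then I released the handle, pressed it down to its stop and seated the lid.

**Last checks**

| Check | Measured | Limit |
|---|---|---|
| Canister from plate middle | about 3 mm | 28 mm |
| Canister tilt (before the lid went on) | about 0.002 rad | 0.08 rad |
| Handle fold | about 1.35 rad | at least 0.9 rad |
| Lid height above canister's underside | about 86 mm | 83 to 91 mm |
| Lid tilt | about 0.002 rad | 0.08 rad |
| Lid off canister axis | about 1.5 mm | 8 mm |

The gripper was clear of everything at the end. I did not measure the other things on the bench again, but nothing suggested they were touched.

**What disagreed or went less cleanly**
- **Handle not fully upright:** when the canister hung, the handle leaned about 0.45 rad and the canister was about 36 mm to one side. I judge that within the 0.6 rad limit, and I re-centred it before setting it down. It may also have tipped noticeably on the base as I swung the handle up; I did not measure that.
- **Handle snapped down:** folding it took a brief push of about 30 N, then it dropped to its stop in one go. The canister moved only about 1 mm.
- **Bad rim fits:** some rim fits on partly hidden views were wrong, including the last one with the lid on. I did not rely on those.

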